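Vial plate into the shaker's spring clips

ROBOT

A 7-joint arm with a two-finger parallel gripper is mounted at the origin on a cart in front of the work surface, level with it; the furniture and walls round the work are solid. World frame = base frame: x ahead of the robot, y to its left, z up, the work surface at z = 0. Lengths are in mm, angles in rad, forces in N, time in s.
With the tool pointing down it reaches from about 350 to 900 mm from the base axis. Payload 19.9 kg.
Tool frame: the origin (TCP) lies on the centre line of the jaws, within the pads' length; the fingertips stand 8 mm ahead of it and the grasp point (between the pads) lies 11 mm behind it (arm.nose_length is the distance from the TCP to the fingertips, in mm); z points along the fingers, y is the line along which they close (so a half turn about z gives the same grasp; the last joint's range is limited). The gripper opens to 85 mm and grips with 20 to 120 N. Pads are 22 mm wide; open, the fingers measure 114 mm over their backs; the gripper's body (76 mm by 85 mm) begins 54 mm behind the grasp point. The pads swing forward as they close: fully open they stand 13 mm farther back than shut.
Start: joints at [-1.212, 0.417, -0.01, 1.614, 0.005, 1.111, -0.053], TCP at [243.259, 575.697, 239.26] pointing down, gripper open.
Joint ranges: [-2.81, 2.81], [-0.39, 2.02], [-1.27, 1.25], [0.06, 2.57], [-1.19, 4.33], [0.19, 2], [-2.82, 2.82]. Speed limits (rad/s): [1.89, 1.89, 2.39, 2.39, 3.01, 3.01, 3.01].

INTERFACE

Orientations are given as a unit quaternion [x, y, z, w].
In Python, from station import arm, imaging gives the robot as it stands.
- The arm moves only by the shell command python3 -m jog 'ROWS' [FORCE]. ROWS is a JSON object of lists of equal length, an entry for each row: "travel": the shift along the tool's x, y, z in m, a list of three; "dr": the turn, a rotation vector about the tool's x, y, z in rad, a list of three; "claw": the closure, from 0 (fully open) to 1 (shut). A call has 1 to 5 rows; each row is the pose to reach, as a shift and turn from the pose commanded when the call began, along the tool's axes at that moment; what a row does not reach only later rows make up. A row lasts 1/8 s, in which the tool goes at most 62.5 mm and 10.7 degrees, less where a joint would pass 70% of its speed; a pose out of reach is approached as far as the arm can. A call with a gripper value outside its range is refused whole. The fingers move at their own pace and stop on an object; FORCE is the grip in N (left out, the last holds). Time passes only in rows, so rows that repeat a pose let the fingers close. It gives the time, the measured TCP pose, the force, the opening and the grip force at its end, in the units of the state.
- arm.state(): the state, without advancing time (a new reading comes with each control period).
- imaging.camera(name): name is "scene" or "side" or "wrist"; returns the picture (420x560x3 uint8, blue, green, red); there is no depth.
- imaging.calibration(name): a dict with "mtx" (3x3 intrinsics, pixels), "R" (3x3) and "t" (3): a world point X has camera coordinates R X + t; the wrist camera has in their place "hand_eye" (4x4, takes a point from camera to tool coordinates, whose origin is the TCP and whose axes are the flange's). Camera axes: x right, y down, z forward; pixel columns grow to the right and rows downward; lengths in mm; the calibration is good to about 2 mm. A picture is of the moment at which its call begins: read the wrist's pose just before it. calibration takes no time and is no camera call.
- arm.close_job(): hands the job in; it is judged then, once.
The state is a dict: "t": time; "joint_positions": joint angles; "joint_velocities": joint speeds; "tau": joint torques, N m; "eef_pos": TCP position; "orientation": TCP orientation; "contact_force": force on the tool from outside, world axes, zero at the start; "torque": the same for the moment, N m; "grip_width": finger opening in mm; "grasp_force": force on a finger pad.
Only numpy, scipy, OpenCV 4.12 (cv2) and the standard library are available. Lean on these libraries where they do the work, as an engineer would, in place of code of your own. Each camera call takes 0.05 s, during which the arm holds its last target. There are 200 camera calls.

TASK

Get the bench shaker ready for a run. Slide the two ears of the loose four-place vial plate down into the two forked uprights on the shaker's platform, between the spring clips, and push it fully home so that both ears have snapped under their clips and the plate sits flat; press firmly but feel for the stop: more than about 30 N on the platform would bottom its rubber mounts. Then stand the one loose vial upright in any cup of the seated plate. Do not tip the vial over, and leave the timer and the beaker beside it where they are.

Things in the scene. Friction and masses are not known exactly. Their poses are not given: they have to be found in the camera images.
- shaker: Bench shaker, fixed: low white box 180 (x) by 200 (y) mm, knobs on its -x front, on levelling feet that raise its origin 0 to 10 mm off the bench. Heights from the origin: grey platform 70 mm, two forked aluminium uprights on it 95 mm, at y = +78 and -78 mm, 12 mm thick in y, 144 mm between inner faces. Origin: under its centre, 7 mm below the grey base; z up, y from upright to upright.
- platform (a joint): How far the shaker's platform, with its uprights, is pressed down on its rubber mounts, in m: 0 unloaded, 1 mm for every 4 N of load; the mounts bottom at 8 mm. Over 7.5 mm (30 N) is too much. The uprights and their slots sink with it.
- seat (a point): Point on the platform midway between the uprights at the height of the hard slot floors, 74 mm above the shaker's origin when unloaded; axes as the shaker's. The plate is home when its origin lies here. The clips resist more and more on the way down, up to about 13 to 20 N of load over the last few mm, then snap over the ears and let go.
- slot_left (a point): Middle of the slot floor of the fork at shaker y = +78 mm. The slot is open at the top and through in y, 33 mm wide in x. A bent spring-steel clip lines each side: the pair is a funnel, 31 mm wide at the top (23 mm above this point), 20.6 mm between its noses (about 7 mm above), which hook over a 6 mm ear. Each clip yields sideways up to 3.5 mm, 2.3 N per mm, and springs back over an ear that is home.
- slot_right (a point): The same for the fork at shaker y = -78 mm.
- vial_plate: Loose plate, 0.22 to 0.45 kg, lying flat on the bench to the left: plain steel 84 (x) by 138 (y) mm, 6 mm thick, an ear in the middle of each end (|y| = 69 to 88 mm), 6 mm thick, its flanks drafted: 22 mm wide in x at the underside, 24.8 mm at the top. On top four grey open cups and, in the middle, a black bar handle on two posts. It may be fitted either way round (half a turn about z). Origin: centre of the underside.
- handle (a point): Middle of the plate's black bar handle: 14 mm thick in x, 46 mm long in y, 16 mm high, from 37 to 53 mm above the plate's underside (this point at 45 mm). Axes as the plate's.
- cup_0 (a point): Centre of the inner floor of the cup at plate x = -22, y = +46 mm, 6 mm above the plate's underside. All four cups: 27.6 mm inner diameter, 32 mm outer, 20 mm high, slightly flared at the rim.
- cup_1 (a point): The same for the cup at plate x = +22, y = +46 mm.
- cup_2 (a point): The same for the cup at plate x = -22, y = -46 mm.
- cup_3 (a point): The same for the cup at plate x = +22, y = -46 mm.
- vial: The one loose glass vial with crimp cap, standing upright on the bench to the right, 23 mm diameter, 72 mm high, about 24 g. (The vials in the blue rack are not part of the job.) Origin: centre of its underside, z up.
- timer: Small white kitchen-type timer, 58 by 62 by 20 mm, lying on the bench to the right; leave it. Origin: centre of the underside.
- beaker: Empty 50 ml glass beaker, 45 mm diameter, 56 mm high, standing on the bench to the right; leave it. Origin: centre of the underside.
There are look-alikes about, which are no part of the job. Leave any orange look-alike of the vial alone.

How it is judged (in metres and radians):
On the way, in this order (a step that is already met when the one before it is completed fails the run):
1. the vial plate is home in the shaker's uprights, flat (z of vial_plate in the frame of seat between -0.003 and 0.0015 m and horizontal distance between vial_plate and seat below 0.005 m and angle between the z axis of vial_plate and the z axis of seat, either way round below 0.015 rad and angle between the y axis of vial_plate and the y axis of seat, either way round below 0.06 rad), for 0.2 s.
2. after that, the vial stands in a cup of the plate (((horizontal distance between vial and cup_0 below 0.006 m and z of vial in the frame of cup_0 below 0.004 m) or (horizontal distance between vial and cup_1 below 0.006 m and z of vial in the frame of cup_1 below 0.004 m) or (horizontal distance between vial and cup_2 below 0.006 m and z of vial in the frame of cup_2 below 0.004 m) or (horizontal distance between vial and cup_3 below 0.006 m and z of vial in the frame of cup_3 below 0.004 m)) and angle between vial's own z axis and vertical below 0.15 rad), for 0.2 s.
At the end, for the whole second after the job is handed in: Plate home: underside within 1.5 mm of the slot floors, within 5 mm of the middle, level with the shaker to 0.015 rad, ears in line with the uprights (0.06 rad). Vial in a cup: within 6 mm of its centre and 4 mm of its floor, upright to 0.15 rad. Both at rest (all of step 1 and all of step 2 and linear speed of each of vial, vial_plate below 0.02 m/s); the robot touches nothing.
It fails at once if the platform is pressed down on its rubber mounts by more than 7.5 mm (30 N) (value of joint platform above 0.0075 m).
It fails at once if the vial is tipped over (angle between vial's own z axis and vertical above 0.8 rad).
It fails at once if the timer is moved by more than 25 mm (distance of timer from where it was at the start of the episode above 0.025 m).
It fails at once if the beaker is moved by more than 25 mm (distance of beaker from where it was at the start of the episode above 0.025 m).
It also fails if it takes over 58 s, if anything falls off the work surface, if the arm or the gripper's body presses on something with over 40 N, if the wrist force passes 120 N, or if a joint passes its speed limit or range.

## Working session

There is one attempt and no reset: what is moved stays moved. The work goes in short steps, Python scripts to look and compute and a shell command to move; the robot and the scene stay as the last step left them, time stands still between calls to the robot, and variables do not carry over. Pictures are saved under pics/ and viewed, at most 10 in all, crops included, and the job is handed in when it is done.

```bash
ls; mkdir -p pics; python3 - <<'E'
from station import arm, imaging
import cv2, numpy as np
s=arm.state(); print({k:np.round(v,3).tolist() for k,v in s.items()})
for n in ("scene","side"):
    cv2.imwrite(f"pics/{n}0.png",cv2.resize(imaging.camera(n),(800,600),interpolation=cv2.INTER_CUBIC))
for n in ("scene","side","wrist"): print(n,{k:np.round(v,3).tolist() for k,v in imaging.calibration(n).items()})
E
```

```text
pics
{'t': 0.0, 'joint_positions': [-1.213, 0.418, -0.01, 1.614, 0.005, 1.111, -0.053], 'joint_velocities': [-0.001, -0.001, -0.001, -0.001, 0.001, 0.001, 0.0], 'tau': [0.0, -86.444, 0.68, -43.491, 0.019, 0.007, 0.0], 'eef_pos': [243.12, 575.403, 238.642], 'orientation': [0.199, 0.98, -0.001, -0.0], 'contact_force': [-0.385, 0.616, -0.946], 'torque': [0.026, 0.001, 0.036], 'grasp_force': 0.0, 'grip_width': 85.485}
scene {'mtx': [[504.342, 0.0, 282.213], [0.0, 504.342, 206.736], [0.0, 0.0, 1.0]], 'R': [[0.658, -0.753, -0.022], [-0.455, -0.375, -0.808], [0.6, 0.541, -0.589]], 't': [-282.307, 278.466, 970.603]}
side {'mtx': [[505.433, 0.0, 275.369], [0.0, 505.433, 208.733], [0.0, 0.0, 1.0]], 'R': [[0.903, 0.429, 0.011], [0.335, -0.689, -0.643], [-0.268, 0.585, -0.766]], 't': [-445.465, -97.804, 1480.315]}
wrist {'mtx': [[333.742, 0.0, 281.572], [0.0, 333.742, 208.62], [0.0, 0.0, 1.0]], 'hand_eye': [[0.001, -0.95, -0.314, 80.617], [1.0, 0.0, 0.001, 0.239], [-0.001, -0.314, 0.95, -134.315], [0.0, 0.0, 0.0, 1.0]]}
```

View pics/scene0.png

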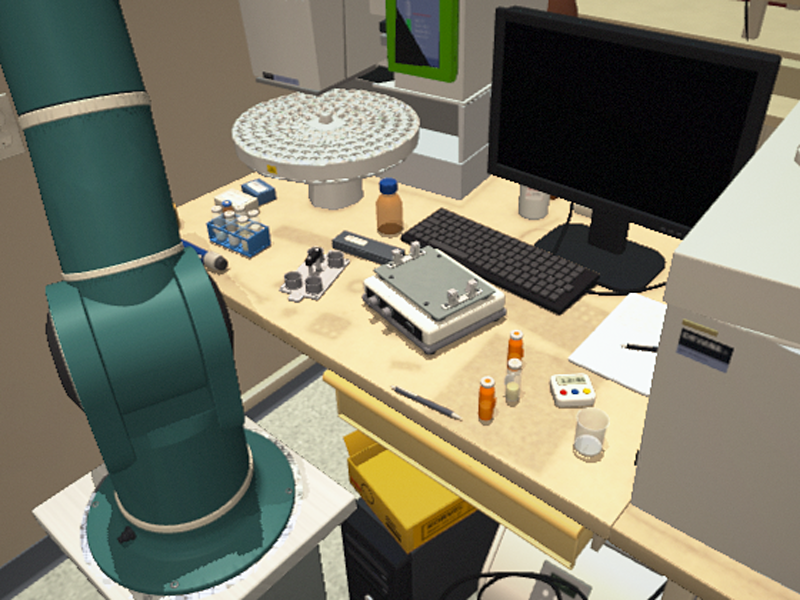

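View pics/side0.png

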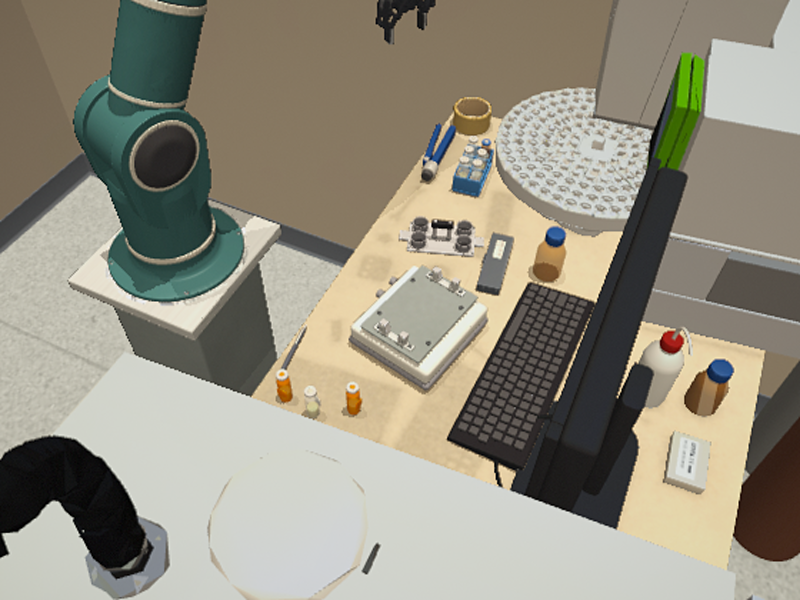

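The scene view shows the plate at about (315,275), the shaker at (433,295), the vial at (513,382) between orange look-alikes, the timer at (573,390) and the beaker at (590,433). In the side view the plate is at (442,238), the shaker at (418,325) and the vial at (311,402). I'll enlarge both views next.

```bash
python3 - <<'E'
import cv2
from station import imaging
def crop(n,x0,y0,w,h,k,step=20):
    im=imaging.camera(n)[y0:y0+h,x0:x0+w]
    im=cv2.resize(im,None,fx=k,fy=k,interpolation=cv2.INTER_CUBIC)
    for x in range(-(-x0//step)*step,x0+w,step):
        cv2.line(im,((x-x0)*k,0),((x-x0)*k,6),(0,0,255),1); cv2.putText(im,str(x),((x-x0)*k,16),0,.35,(0,0,255),1)
    for y in range(-(-y0//step)*step,y0+h,step):
        cv2.line(im,(0,(y-y0)*k),(6,(y-y0)*k),(0,0,255),1); cv2.putText(im,str(y),(8,(y-y0)*k+4),0,.35,(0,0,255),1)
    return im
cv2.imwrite("pics/scene1.png",crop("scene",190,160,198,148,4))
cv2.imwrite("pics/side1.png",crop("side",190,147,160,150,4))
E
```

```text
(no output)
```

View pics/scene1.png

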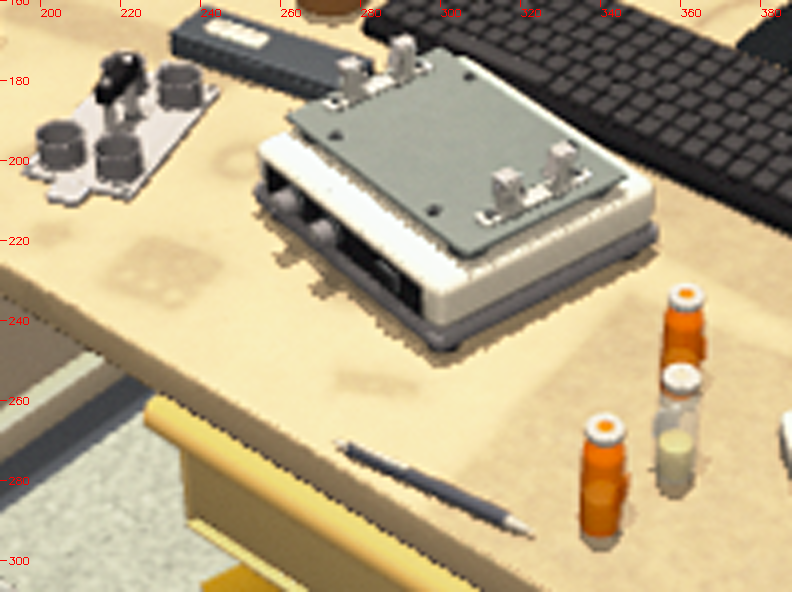

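View pics/side1.png

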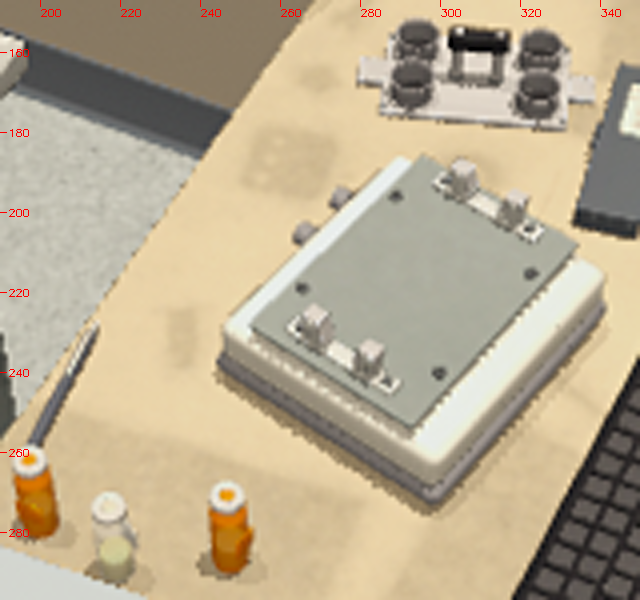

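The crops show the following features, in crop pixels (native = 190+u/4, 160+v/4 for scene and 147+v/4 for side):
- Fork prong tops: scene (352,62), (404,41), (509,173), (563,148).
- Cup rims: scene (61,134), (119,144), (124,66), (181,74).
- Vial cap: scene (682,373).
- The side crop shows the same features. The plate's long axis runs roughly along world x.

I'll fit poses to these points.

```bash
cat > h.py <<'E'
import numpy as np
from scipy.optimize import least_squares
from station import imaging
CAL={n:{k:np.array(v) for k,v in imaging.calibration(n).items()} for n in("scene","side","wrist")}
O={"scene":(190,160),"side":(190,147)}
def proj(n,X,T=None):
    c=CAL[n]; X=np.atleast_2d(X)
    p=(X@c["R"].T+c["t"]) @ c["mtx"].T
    return p[:,:2]/p[:,2:]
def px(n,u): return np.array(u,float)/4+O[n]
def pose(p,L):  # p x,y,z,yaw
    c,s=np.cos(p[3]),np.sin(p[3]); L=np.atleast_2d(L)
    return np.c_[c*L[:,0]-s*L[:,1]+p[0], s*L[:,0]+c*L[:,1]+p[1], L[:,2]+p[2]]
E
python3 - <<'E'
from h import *
sg=[(-1,1),(1,1),(-1,-1),(1,-1)]
P={"scene":[(352,62),(404,41),(509,173),(563,148)],"side":[(463,165),(515,197),(316,312),(370,348)]}
K={"scene":[(290,117),(440,50),(470,255),(628,178)],"side":[(425,155),(578,242),(252,328),(412,425)]}
S={"scene":[(335,135),(469,76),(433,210),None],"side":[(396,196),(531,274),(302,288),(439,373)]}
def res(q):
    r=[]
    for n in P:
        for D,f in((P,lambda s:(s[0]*q[4],s[1]*78,95)),(K,lambda s:(s[0]*q[5],s[1]*q[6],70)),(S,lambda s:(s[0]*q[7],s[1]*q[8],70))):
            for s,u in zip(sg,D[n]):
                if u is not None: r+=list((proj(n,pose(q,f(s)))[0]-px(n,u)))
    return np.array(r)
f=least_squares(res,[650,50,5,0,22,80,90,60,60],loss="soft_l1"); print("shaker",f.x.round(3)); print(res(f.x).round(1).reshape(-1,2).tolist())
cups=[(-22,46),(22,46),(-22,-46),(22,-46)]
C={"scene":[(124,66),(181,74),(61,134),(119,144)],"side":[(541,46),(538,88),(418,33),(411,75)]}
def rp(q):
    r=[]
    for n in C:
        for c,u in zip(cups,C[n]): r+=list(proj(n,pose([q[0],q[1],0,q[2]],(*c,26)))[0]-px(n,u))
    r+=list(proj("side",pose([q[0],q[1],0,q[2]],(0,0,53)))[0]-px("side",(480,36)))
    for s,u in((-1,(358,70)),(1,(595,92))): r+=list(proj("side",pose([q[0],q[1],0,q[2]],(0,88*s,6)))[0]-px("side",u))
    return np.array(r)
g=least_squares(rp,[500,300,-1.57],loss="soft_l1"); print("plate",g.x.round(3)); print(rp(g.x).round(1).reshape(-1,2).tolist())
for nm,z,L in(("vial",72,[("scene",72,(682,373)),("scene",0,(676,490)),("side",72,(109,502)),("side",0,(117,574))]),
  ("or1",72,[("scene",72,(604,424)),("side",72,(31,458))]),("or2",72,[("scene",72,(686,293)),("side",72,(227,494))])):
    r=lambda q:np.concatenate([proj(n,[q[0],q[1],zz])[0]-px(n,u) for n,zz,u in L])
    v=least_squares(r,[500,-200]); print(nm,v.x.round(1),r(v.x).round(1))
for nm,u,z in(("timer",(573,390),20),("beaker",(590,415),56)):
    u=np.array(u)*.7; print(nm,least_squares(lambda q:proj("scene",[q[0],q[1],z])[0]-u,[500,-200]).x.round(0))
E
```

```text
shaker [ 5.35801e+02  2.11660e+01 -4.46000e-01 -2.12000e-01  2.09080e+01
  6.18550e+01  9.25260e+01  5.43320e+01  5.02450e+01]
[[-0.2, 0.6], [-0.2, 0.4], [-0.2, 0.9], [-0.3, 0.8], [-0.6, -1.9], [-0.3, -1.2], [-0.2, -1.6], [-0.2, -1.7], [0.2, -0.1], [0.2, -0.1], [0.4, -0.1], [0.0, 1.2], [0.2, 0.6], [0.1, 1.3], [0.2, 0.7], [-0.3, -0.2], [-0.2, -0.4], [-0.3, -0.9], [-0.7, -0.2], [-0.1, 0.1], [0.1, 0.1], [-0.0, 0.3], [0.3, 0.2]]
plate [476.875 264.98   -1.246]
[[0.6, -1.2], [0.3, -0.3], [0.2, -1.0], [0.1, -0.2], [-0.1, -0.2], [-0.2, -0.2], [-0.3, 0.3], [0.1, 0.2], [-0.3, -0.5], [-0.2, -0.3], [-0.5, -0.4]]
vial [ 440.3 -215.5] [ 0.5  0.6 -0.3 -4.2 -1.5  1.1 -1.2 -0.8]
or1 [ 383.7 -204.5] [ 0.2 -0.5 -0.4 -0.2]
or2 [ 500.6 -176.5] [ 0.1 -0.5 -0.3 -0. ]
timer [ 495. -288.]
beaker [ 431. -348.]
```

```bash
cat >> h.py <<'E'
from scipy.spatial.transform import Rotation as Ro
def to(x,y,z,yaw):
    from station import arm
    s=arm.state(); R=Ro.from_quat(s["orientation"]); a=yaw
    T=np.array([[-np.sin(a),np.cos(a),0],[np.cos(a),np.sin(a),0],[0,0,-1]]).T
    print("t",s["t"],"pos",np.round(s["eef_pos"],1),"F",np.round(s["contact_force"],1),"travel",(R.inv().apply(np.array([x,y,z])-s["eef_pos"])/1000).round(4),"dr",(R.inv()*Ro.from_matrix(T)).as_rotvec().round(4))
def wproj(pos,quat,X):
    c=CAL["wrist"]; H=c["hand_eye"]; R=Ro.from_quat(quat).as_matrix()
    Xt=(np.atleast_2d(X)-pos)@R; Xc=(Xt-H[:3,3])@H[:3,:3]; p=Xc@c["mtx"].T
    return p[:,:2]/p[:,2:]
E
python3 -m jog '{"travel":[[-0.052,-0.03,0],[-0.104,-0.06,0],[-0.156,-0.09,0],[-0.208,-0.12,0],[-0.26,-0.15,0]],"dr":[[0,0,-0.12],[0,0,-0.24],[0,0,-0.36],[0,0,-0.48],[0,0,-0.6]],"claw":[0,0,0,0,0]}'
python3 -c "
from h import *
to(477,265,220,1.896)"
```

```text
t: 0.82
eef_pos: [425.3, 334.6, 239.4]
orientation: [-0.102, 0.995, 0.0, 0.0]
contact_force: [2.0, 0.9, -0.2]
grip_width: 85.5
grasp_force: 0.0
t 0.825 pos [425.3 334.6 239.4] F [ 2.   0.9 -0.2] travel [-0.0365 -0.0787  0.0194] dr [ 0.      0.0002 -0.121 ]
```

```bash
python3 -m jog '{"travel":[[-0.018,-0.04,0.01],[-0.0365,-0.0787,0.0194],[-0.0365,-0.0787,0.0194],[-0.0365,-0.0787,0.0194]],"dr":[[0,0,-0.06],[0,0,-0.121],[0,0,-0.121],[0,0,-0.121]],"claw":[0,0,0,0]}'
python3 - <<'E'
from h import *
from station import arm
import cv2
s=arm.state(); im=imaging.camera("wrist"); np.savez("w1.npz",p=s["eef_pos"],q=s["orientation"])
cv2.imwrite("pics/w1.png",cv2.resize(im,(784,588),interpolation=cv2.INTER_CUBIC))
q=[476.9,265,0,1.246*-1]
print(np.round(s["eef_pos"],1),np.round(s["orientation"],4))
print((wproj(s["eef_pos"],s["orientation"],pose(q,[(-22,46,26),(22,46,26),(-22,-46,26),(22,-46,26),(0,0,53),(0,88,6),(0,-88,6)]))*1.4).round())
E
```

```text
t: 1.32
eef_pos: [475.5, 266.9, 219.9]
orientation: [-0.16, 0.987, 0.0, -0.0]
contact_force: [-0.7, 1.1, -0.1]
grip_width: 85.5
grasp_force: 0.0
[475.5 266.9 219.9] [-1.598e-01  9.872e-01  1.000e-04 -1.000e-04]
[[420. 316.]
 [361. 316.]
 [422. 191.]
 [358. 191.]
 [390. 266.]
 [391. 355.]
 [390. 127.]]
```

View pics/w1.png

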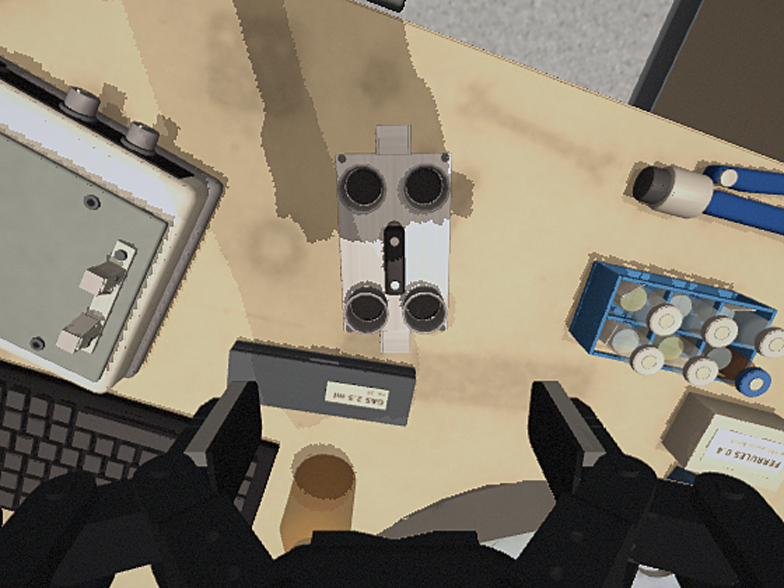

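The wrist view shows cup rims at (426,186), (362,187), (425,306) and (367,307). The handle top is at (395,260) and the ear tips at (396,352) and (393,125). I'll refit the plate from these, then take a view over the shaker.

```bash
python3 - <<'E'
from h import *
d=np.load("w1.npz")
L=[(-22,46,26),(22,46,26),(-22,-46,26),(22,-46,26),(0,0,53),(0,88,6),(0,-88,6)]
U=np.array([(425,306),(367,307),(426,186),(362,187),(395,260),(396,352),(393,125)])/1.4
r=lambda q:(wproj(d["p"],d["q"],pose([q[0],q[1],0,q[2]],L))-U).ravel()
g=least_squares(r,[477,265,-1.246]);print(g.x.round(3),r(g.x).round(1))
r=lambda q:(wproj(d["p"],d["q"],pose([q[0],q[1],q[3],q[2]],L))-U).ravel()
g=least_squares(r,[477,265,-1.246,0]);print(g.x.round(3),r(g.x).round(1))
to(500,40,230,1.896)
E
```

```text
[472.078 266.871  -1.234] [ 0.1  3.1 -0.4  2.9 -0.  -0.8 -0.  -0.8  0.   0.1  0.3 -1.3  0.  -2.6]
[473.494 267.358  -1.234  -7.479] [-0.3  1.9  0.   1.8 -0.6  0.1  0.5  0.   0.  -0.4  0.3 -2.9  0.1 -0.7]
t 1.375 pos [475.2 267.4 220. ] F [0.1 0.  0.7] travel [ 0.0485 -0.2235 -0.0101] dr [ 0.0003 -0.0001 -0.0032]
```

```bash
python3 -m jog '{"travel":[[0.012,-0.056,-0.003],[0.024,-0.112,-0.005],[0.036,-0.168,-0.008],[0.048,-0.223,-0.01],[0.048,-0.223,-0.01]],"dr":[[0,0,0],[0,0,0],[0,0,0],[0,0,0],[0,0,0]],"claw":[0,0,0,0,0]}'
python3 -m jog '{"travel":[[0,0,0]],"dr":[[0,0,0]],"claw":[0]}'
python3 - <<'E'
from h import *
from station import arm
import cv2
s=arm.state(); im=imaging.camera("wrist"); np.savez("w2.npz",p=s["eef_pos"],q=s["orientation"])
cv2.imwrite("pics/w2.png",cv2.resize(im,(784,588),interpolation=cv2.INTER_CUBIC))
q=[535.8,21.2,0,-.212]
print(s["t"],np.round(s["eef_pos"],1),np.round(s["orientation"],4))
print((wproj(s["eef_pos"],s["orientation"],pose(q,[(-21,78,95),(21,78,95),(-21,-78,95),(21,-78,95),(0,0,74)]))*1.4).round())
E
```

```text
t: 2.0
eef_pos: [500.9, 36.8, 230.5]
orientation: [-0.158, 0.987, -0.0, 0.0]
contact_force: [0.1, 1.0, 0.5]
grip_width: 85.5
grasp_force: 0.0
t: 2.12
eef_pos: [500.6, 41.1, 230.1]
orientation: [-0.161, 0.987, 0.0, 0.0]
contact_force: [-0.0, 0.3, -0.2]
grip_width: 85.8
grasp_force: 0.0
2.125 [500.6  41.1 230.1] [-1.606e-01  9.870e-01  2.000e-04  2.000e-04]
[[469. 352.]
 [433. 402.]
 [245. 228.]
 [215. 287.]
 [348. 308.]]
```

View pics/w2.png

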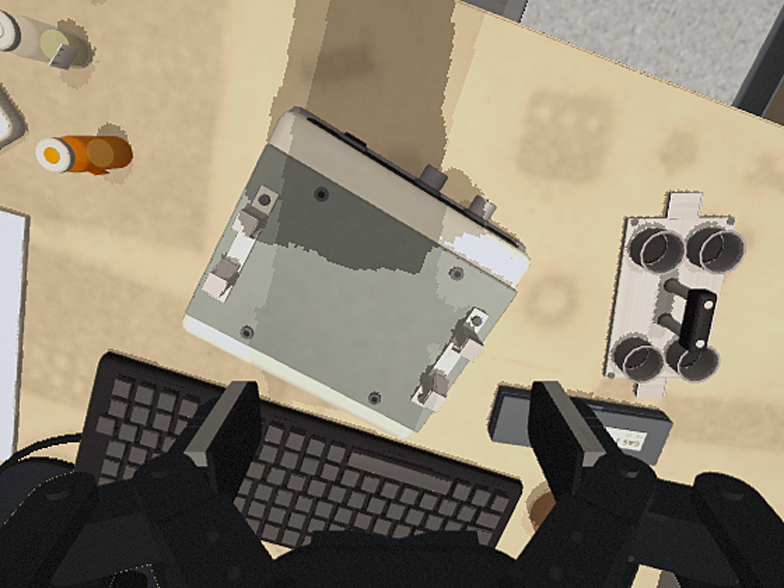

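The wrist view over the shaker shows screws at (321,194), (457,273), (247,331) and (375,398). The prong tops are near (472,346), (436,398), (252,226) and (222,283). The plate is also visible on the right.

```bash
python3 - <<'E'
from h import *
d=np.load("w2.npz")
U=np.array([(457,273),(375,398),(321,194),(247,331),(472,346),(436,398),(252,226),(222,283)])/1.4
sg=[(-1,1),(1,1),(-1,-1),(1,-1)]
def L(q): return [(s[0]*q[3],s[1]*q[4],70) for s in sg]+[(s[0]*q[5],s[1]*78,95) for s in sg]
for z in (0,5,10):
    r=lambda q:(wproj(d["p"],d["q"],pose([q[0],q[1],z,q[2]],L(q)))-U).ravel()
    g=least_squares(r,[536,21,-.21,54,50,21],loss="soft_l1");print(z,g.x.round(3),g.cost.round(2),r(g.x).round(1))
Lp=[(-22,-46,26),(22,-46,26),(-22,46,26),(22,46,26),(0,0,53),(0,-88,6),(0,88,6)]
Up=np.array([(721,250),(657,251),(696,361),(637,357),(703,320),(686,193),(652,395)])/1.4
r=lambda q:(wproj(d["p"],d["q"],pose([q[0],q[1],0,q[2]],Lp))-Up).ravel()
g=least_squares(r,[475,265,-1.24],loss="soft_l1");print("plate",g.x.round(3),r(g.x).round(1))
to(474.5,266.5,110,1.902)
E
```

```text
0 [ 5.3298e+02  2.1950e+01 -2.0900e-01  5.3755e+01  5.0438e+01  2.0860e+01] 8.68 [ 0.8  0.1  1.  -0.4  0.4 -0.2  0.8  0.4 -0.4  1.7  0.3  0.2 -3.9 -1.5
 -3.3  0.1]
5 [ 5.31353e+02  2.14790e+01 -2.09000e-01  5.29280e+01  4.95190e+01
  2.03370e+01] 14.72 [ 0.3  0.1  0.5 -0.3 -0.1 -0.1  0.4  0.6  0.4  2.9  1.2  1.  -6.2 -1.9
 -5.4 -0.5]
10 [ 5.2965e+02  2.1260e+01 -2.0800e-01  5.2072e+01  4.8647e+01  1.9712e+01] 23.0 [ 0.1  0.   0.4 -0.2 -0.3 -0.   0.3  0.9  1.5  4.1  2.6  1.8 -8.4 -2.2
 -7.2 -1.2]
plate [472.771 264.738  -1.236] [-0.3 -0.3  2.9 -0.6  0.6  0.4  3.5  3.7 -1.1  0.8 -0.5 -2.6 -2.7 -0.1]
t 2.175 pos [500.5  41.4 230. ] F [-0.3 -0.4  0.9] travel [-0.0468  0.2216  0.12  ] dr [ 0.0003  0.0002 -0.0077]
```

```bash
python3 -m jog '{"travel":[[-0.012,0.058,0.01],[-0.024,0.116,0.025],[-0.036,0.174,0.045],[-0.047,0.2216,0.08],[-0.047,0.2216,0.12]],"dr":[[0,0,-0.003],[0,0,-0.006],[0,0,-0.01],[0,0,-0.011],[0,0,-0.011]],"claw":[0,0,0,0,0]}'
python3 -m jog '{"travel":[[0,0,0]],"dr":[[0,0,0]],"claw":[0]}'
python3 - <<'E'
from h import *
from station import arm
import cv2
s=arm.state(); im=imaging.camera("wrist"); np.savez("w3.npz",p=s["eef_pos"],q=s["orientation"])
cv2.imwrite("pics/w3.png",cv2.resize(im,(784,588),interpolation=cv2.INTER_CUBIC))
print((wproj(s["eef_pos"],s["orientation"],pose([474,266,0,-1.235],[(0,0,53),(0,23,53),(0,-23,53)]))*1.4).round())
to(474,266,34,1.906)
E
```

```text
t: 2.8
eef_pos: [473.4, 270.8, 108.9]
orientation: [-0.169, 0.986, 0.001, 0.0]
contact_force: [0.5, -0.4, -0.8]
grip_width: 85.3
grasp_force: 0.0
t: 2.92
eef_pos: [473.1, 265.5, 107.7]
orientation: [-0.167, 0.986, -0.001, -0.002]
contact_force: [0.1, -0.3, -0.3]
grip_width: 85.3
grasp_force: 0.0
[[394. 334.]
 [394. 380.]
 [394. 284.]]
t 2.975 pos [474.4 265.4 109.7] F [-0.3  0.3  0.4] travel [0.     0.0008 0.0757] dr [-0.0004 -0.0021 -0.0015]
```

View pics/w3.png

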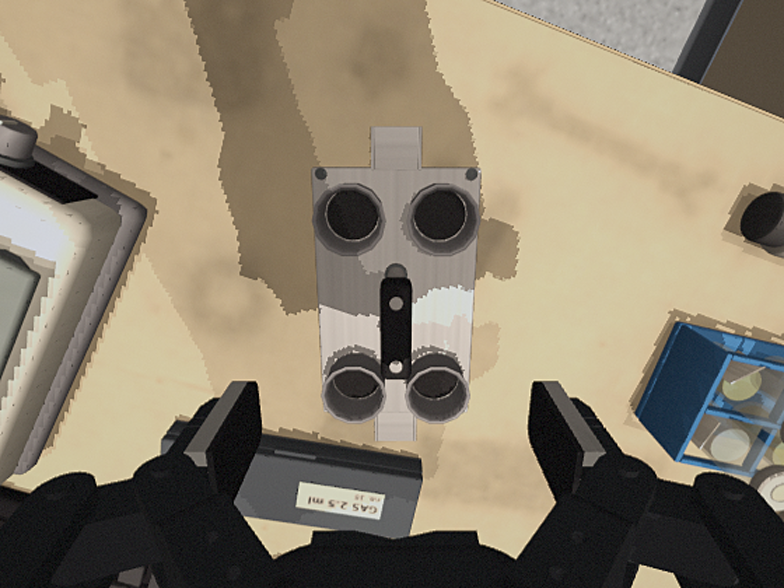

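The wrist close-up puts the bar handle's screws at (395,303) and (395,367). Their midpoint is (395,335) against a predicted (394,334), so the tool is aligned. I'll descend and grip.

```bash
python3 -m jog '{"travel":[[0,0.0008,0.04],[0,0.0008,0.0757],[0,0.0008,0.0757],[0,0.0008,0.0757],[0,0.0008,0.0757]],"dr":[[0,0,0],[0,0,0],[0,0,0],[0,0,0],[0,0,0]],"claw":[0,0,0,0.6,1]}' 100
python3 -m jog '{"travel":[[0,0,0],[0,0,0],[0,0,0],[0,0,0]],"dr":[[0,0,0],[0,0,0],[0,0,0],[0,0,0]],"claw":[1,1,1,1]}' 100
python3 -c "
from h import *
to(474,266,150,1.906)"
```

```text
t: 3.6
eef_pos: [476.0, 266.1, 36.1]
orientation: [-0.165, 0.986, 0.0, 0.001]
contact_force: [0.3, 0.1, 0.2]
grip_width: 51.5
grasp_force: 0.0
t: 4.1
eef_pos: [475.3, 265.9, 35.0]
orientation: [-0.165, 0.986, 0.0, 0.0]
contact_force: [-3.8, -1.1, 15.4]
grip_width: 12.3
grasp_force: 98.5
t 4.1 pos [475.3 265.9  35. ] F [-3.8 -1.1 15.4] travel [ 0.0011  0.0006 -0.115 ] dr [ 0.0002  0.0007 -0.0029]
```

```bash
python3 -m jog '{"travel":[[0,0,-0.02],[0,0,-0.06],[0,0,-0.12],[0,0,-0.165],[0,0,-0.165]],"dr":[[0,0,0],[0,0,0],[0,0,0],[0,0,0],[0,0,0]],"claw":[1,1,1,1,1]}'
python3 -m jog '{"travel":[[0,0,0]],"dr":[[0,0,0]],"claw":[1]}'
python3 -c "
from h import *
to(533,22,200,1.906)"
```

```text
t: 4.72
eef_pos: [476.2, 266.2, 202.3]
orientation: [-0.165, 0.986, 0.001, 0.002]
contact_force: [-0.6, -0.3, -5.6]
grip_width: 12.3
grasp_force: 98.5
t: 4.85
eef_pos: [474.4, 265.2, 198.1]
orientation: [-0.165, 0.986, -0.0, -0.001]
contact_force: [-0.8, 0.3, -5.2]
grip_width: 12.4
grasp_force: 98.5
t 4.85 pos [474.4 265.2 198.1] F [-0.8  0.3 -5.2] travel [ 0.024  -0.249  -0.0017] dr [-0.0004 -0.0015 -0.003 ]
```

```bash
python3 -m jog '{"travel":[[0.005,-0.05,-0.002],[0.01,-0.1,-0.002],[0.014,-0.15,-0.002],[0.019,-0.2,-0.002],[0.024,-0.249,-0.002]],"dr":[[0,0,0.17],[0,0,0.34],[0,0,0.51],[0,0,0.68],[0,0,0.85]],"claw":[1,1,1,1,1]}'
python3 -m jog '{"travel":[[0,0,0],[0,0,0],[0,0,0],[0,0,0],[0,0,0]],"dr":[[0,0,0.17],[0,0,0.34],[0,0,0.51],[0,0,0.68],[0,0,0.85]],"claw":[1,1,1,1,1]}'
python3 -c "
from h import *
to(533,22,200,-.209)"
```

```text
t: 5.48
eef_pos: [532.9, 20.6, 199.4]
orientation: [0.259, 0.966, -0.001, -0.001]
contact_force: [1.6, 0.3, -4.5]
grip_width: 11.9
grasp_force: 98.5
t: 6.1
eef_pos: [532.6, 22.2, 199.3]
orientation: [0.634, 0.773, -0.001, -0.001]
contact_force: [-0.4, 0.1, -4.4]
grip_width: 12.4
grasp_force: 98.7
t 6.1 pos [532.6  22.2 199.3] F [-0.4  0.1 -4.4] travel [-0.0003  0.0003 -0.0007] dr [-0.0031  0.0013  0.4064]
```

```bash
python3 -m jog '{"travel":[[0,0,0],[0,0,0.01],[0,0,0.025],[0,0,0.035],[0,0,0.035]],"dr":[[0,0,0.15],[0,0,0.3],[0,0,0.406],[0,0,0.406],[0,0,0.406]],"claw":[1,1,1,1,1]}'
python3 - <<'E'
from h import *
from station import arm
import cv2
s=arm.state(); im=imaging.camera("wrist"); np.savez("w4.npz",p=s["eef_pos"],q=s["orientation"])
a=imaging.camera("scene")[150:240,245:365]; b=imaging.camera("side")[160:270,235:355]
cv2.imwrite("pics/w4raw.png",im)
W=cv2.resize(im,(784,588),interpolation=cv2.INTER_CUBIC)
cv2.imwrite("pics/w4.png",W)
cv2.imwrite("pics/sc4.png",np.vstack([cv2.resize(a,None,fx=3.3,fy=3.3,interpolation=2),cv2.resize(b[:90],None,fx=3.3,fy=3.3,interpolation=2)]))
to(533,22,165,-.209)
Lp=[(-22,46,26),(22,46,26),(-22,-46,26),(22,-46,26),(0,88,6),(0,-88,6)]
print((wproj(s["eef_pos"],s["orientation"],pose([*s["eef_pos"][:2],s["eef_pos"][2]-35,-.209],Lp))*1.4).round())
E
```

```text
t: 6.72
eef_pos: [532.8, 22.2, 164.9]
orientation: [0.774, 0.633, -0.001, -0.0]
contact_force: [0.4, 0.7, -3.4]
grip_width: 11.8
grasp_force: 98.5
t 6.875 pos [533.7  22.2 166.4] F [-0.3 -0.5 -3.7] travel [-0.0004 -0.0006  0.0014] dr [0.0002 0.0001 0.0071]
[[326. 254.]
 [465. 255.]
 [335. 492.]
 [452. 493.]
 [397. 115.]
 [392. 537.]]
```

View pics/w4.png

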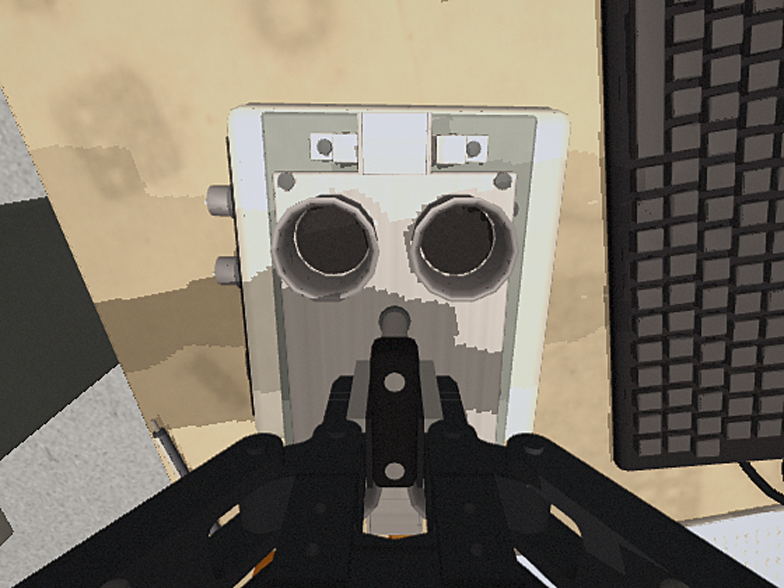

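The wrist view shows the held plate with cup rims at (326,249) and (464,248), and the ear spanning columns 360–430 with its tip at row 112. The fork's base screws are at (324,147) and (473,148), and the prongs span columns 332–357 and 437–463 at about row 149. I'll compare these with the predictions.

```bash
python3 - <<'E'
from h import *
d=np.load("w4.npz")
# plate relative to tool (fit x,y,yaw, z)
Lp=[(-22,46,26),(22,46,26),(0,88,6),(-12.4,88,6),(12.4,88,6)]
U=np.array([(326,249),(464,248),(395.5,112),(360,112),(430,112)])/1.4
for dz in(-33,-35,-37):
    r=lambda q:(wproj(d["p"],d["q"],pose([q[0],q[1],d["p"][2]+dz,q[2]],Lp))-U).ravel()
    g=least_squares(r,[533,22,-.209]);print("plate",dz,g.x.round(3),r(g.x).round(1))
pl=g.x
for z in(0,5,10):
    L=lambda a,o:[(-a,78,72),(a,78,72),(-o,78,95),(o,78,95)]
    V=np.array([(324,147),(473,148),(332,149),(463,149)])/1.4
    r=lambda q:(wproj(d["p"],d["q"],pose([q[0],q[1],z,q[2]],L(q[3],q[4])))-V).ravel()
    g=least_squares(r,[533,22,-.209,33,26]);print("shaker",z,g.x.round(3),r(g.x).round(1))
E
```

```text
plate -33 [ 5.33428e+02  2.34380e+01 -1.98000e-01] [-1.4  2.1  1.6  2.7 -0.3 -1.4 -2.5 -1.4  2.5 -1.5]
plate -35 [ 5.33406e+02  2.33340e+01 -1.98000e-01] [-0.7  1.3  1.   1.9 -0.3 -0.9 -2.1 -0.9  2.2 -1. ]
plate -37 [ 5.33385e+02  2.32300e+01 -1.98000e-01] [-0.   0.5  0.3  1.1 -0.3 -0.5 -1.8 -0.4  1.9 -0.5]
shaker 0 [ 5.33674e+02  2.04180e+01 -2.03000e-01  3.45970e+01  2.73560e+01] [-0.5  0.3 -0.5 -0.   0.4 -0.3  0.4  0.1]
shaker 5 [ 5.33668e+02  2.05280e+01 -2.03000e-01  3.38350e+01  2.66860e+01] [-0.5  0.3 -0.5 -0.   0.4 -0.3  0.4  0.1]
shaker 10 [ 5.33661e+02  2.06380e+01 -2.03000e-01  3.30730e+01  2.60160e+01] [-0.5  0.3 -0.5 -0.1  0.4 -0.3  0.4  0.1]
```

View pics/sc4.png

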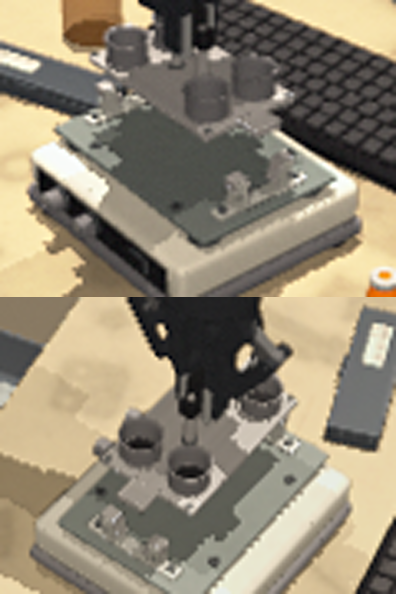

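The fit puts the plate about 2.7 mm too far along shaker +y, and otherwise aligned. The scene and side crops agree: the plate hovers level over the uprights. I'll correct that offset, lower to just above the clips, then feel in 1 mm steps.

```bash
python3 -m jog '{"travel":[[-0.0026,0.0008,0],[-0.0026,0.0008,0.012],[-0.0026,0.0008,0.024],[-0.0026,0.0008,0.036],[-0.0026,0.0008,0.036]],"dr":[[0,0,0],[0,0,0],[0,0,0],[0,0,0],[0,0,0]],"claw":[1,1,1,1,1]}' 120
python3 -m jog '{"travel":[[0,0,0],[0,0,0.004],[0,0,0.004]],"dr":[[0,0,0],[0,0,0],[0,0,0]],"claw":[1,1,1]}'
```

```text
t: 7.5
eef_pos: [533.2, 19.5, 129.0]
orientation: [0.775, 0.632, -0.001, -0.0]
contact_force: [0.0, 0.2, -4.0]
grip_width: 12.0
grasp_force: 120.7
t: 7.88
eef_pos: [533.7, 19.7, 126.1]
orientation: [0.775, 0.632, -0.0, -0.0]
contact_force: [0.6, 0.4, -4.2]
grip_width: 12.1
grasp_force: 120.7
```

```bash
python3 -m jog '{"travel":[[0,0,0.003],[0,0,0.003]],"dr":[[0,0,0],[0,0,0]],"claw":[1,1]}' |egrep 'eef|cont'
python3 -m jog '{"travel":[[0,0,0.002],[0,0,0.002]],"dr":[[0,0,0],[0,0,0]],"claw":[1,1]}' |egrep 'eef|cont'
python3 -m jog '{"travel":[[0,0,0.002],[0,0,0.002]],"dr":[[0,0,0],[0,0,0]],"claw":[1,1]}' |egrep 'eef|cont'
```

```text
eef_pos: [533.7, 19.7, 123.0]
contact_force: [0.5, -0.2, -3.7]
eef_pos: [533.7, 19.6, 121.1]
contact_force: [-0.4, -0.2, -3.4]
eef_pos: [533.7, 19.7, 119.1]
contact_force: [-1.7, -0.7, -2.7]
```

```bash
python3 -m jog '{"travel":[[0,0,0.002],[0,0,0.002]],"dr":[[0,0,0],[0,0,0]],"claw":[1,1]}' |egrep 'eef|ori|cont'
python3 -m jog '{"travel":[[0,0,0.0015],[0,0,0.0015]],"dr":[[0,0,0],[0,0,0]],"claw":[1,1]}' |egrep 'eef|ori|cont'
python3 -m jog '{"travel":[[0,0,0.0015],[0,0,0.0015]],"dr":[[0,0,0],[0,0,0]],"claw":[1,1]}' |egrep 'eef|ori|cont'
```

```text
eef_pos: [533.7, 19.6, 117.1]
orientation: [0.775, 0.632, -0.0, -0.0]
contact_force: [-2.0, 0.3, 1.2]
eef_pos: [533.8, 19.6, 115.7]
orientation: [0.775, 0.632, -0.0, -0.0]
contact_force: [-3.1, 0.8, 2.6]
eef_pos: [533.7, 19.6, 114.2]
orientation: [0.775, 0.632, -0.0, -0.0]
contact_force: [-4.5, 1.2, 4.0]
```

```bash
python3 -m jog '{"travel":[[0,-0.0005,0.0005],[0,-0.0005,0.001]],"dr":[[0,0,0],[0,0,0]],"claw":[1,1]}' |egrep 'eef|ori|cont'
python3 -m jog '{"travel":[[0,0,0.001],[0,0,0.001]],"dr":[[0,0,0],[0,0,0]],"claw":[1,1]}' |egrep 'eef|ori|cont'
python3 -m jog '{"travel":[[0,0,0.001],[0,0,0.001]],"dr":[[0,0,0],[0,0,0]],"claw":[1,1]}' |egrep 'eef|ori|cont'
```

```text
eef_pos: [533.6, 19.7, 113.3]
orientation: [0.775, 0.632, 0.0, 0.0]
contact_force: [-2.1, 0.2, 5.1]
eef_pos: [533.6, 19.7, 112.3]
orientation: [0.775, 0.632, 0.0, 0.0]
contact_force: [-2.8, 0.3, 6.7]
eef_pos: [533.6, 19.7, 111.4]
orientation: [0.775, 0.632, 0.0, 0.0]
contact_force: [-3.3, -0.4, 7.2]
```

```bash
python3 -m jog '{"travel":[[0,-0.0003,0.001],[0,-0.0003,0.001]],"dr":[[0,0,0],[0,0,0]],"claw":[1,1]}' |egrep 'eef|cont'
python3 -m jog '{"travel":[[0,0,0.001],[0,0,0.001]],"dr":[[0,0,0],[0,0,0]],"claw":[1,1]}' |egrep 'eef|cont'
python3 -m jog '{"travel":[[0,0,0.001],[0,0,0.001]],"dr":[[0,0,0],[0,0,0]],"claw":[1,1]}' |egrep 'eef|cont'
python3 -m jog '{"travel":[[0,0,0.001],[0,0,0.001]],"dr":[[0,0,0],[0,0,0]],"claw":[1,1]}' |egrep 'eef|cont'
```

```text
eef_pos: [533.5, 19.8, 110.6]
contact_force: [-1.9, 0.0, 9.1]
eef_pos: [533.6, 19.8, 109.6]
contact_force: [-2.5, 0.4, 9.1]
eef_pos: [533.6, 19.8, 108.7]
contact_force: [-3.6, 1.2, 11.0]
eef_pos: [533.6, 19.8, 107.8]
contact_force: [-3.7, 1.1, 13.1]
```

```bash
python3 -m jog '{"travel":[[0,-0.0003,0.001],[0,-0.0003,0.001]],"dr":[[0,0,0],[0,0,0]],"claw":[1,1]}' |egrep 'eef|ori|cont'
python3 -m jog '{"travel":[[0,0,0.0007],[0,0,0.0007]],"dr":[[0,0,0],[0,0,0]],"claw":[1,1]}' |egrep 'eef|cont'
```

```text
eef_pos: [533.4, 19.8, 106.6]
orientation: [0.775, 0.632, 0.001, 0.001]
contact_force: [-1.5, 0.8, 6.9]
eef_pos: [533.4, 19.8, 106.0]
contact_force: [-1.7, 0.9, 9.8]
```

```bash
python3 -m jog '{"travel":[[0,0,0.0007],[0,0,0.0007]],"dr":[[0,0,0],[0,0,0]],"claw":[1,1]}' |egrep 'eef|cont'
python3 -m jog '{"travel":[[0,0,0.0007],[0,0,0.0007]],"dr":[[0,0,0],[0,0,0]],"claw":[1,1]}' |egrep 'eef|ori|cont'
python3 -m jog '{"travel":[[0,0,0.0006],[0,0,0.0006]],"dr":[[0,0,0],[0,0,0]],"claw":[1,1]}' |egrep 'eef|ori|cont'; python3 -c "
from station import arm
print(arm.state()['torque'])"
```

```text
eef_pos: [533.5, 19.8, 105.4]
contact_force: [-3.3, 0.9, 12.3]
eef_pos: [533.5, 19.8, 104.8]
orientation: [0.775, 0.632, 0.001, 0.0]
contact_force: [-3.8, 0.7, 14.6]
eef_pos: [533.5, 19.8, 104.3]
orientation: [0.775, 0.632, 0.001, 0.0]
contact_force: [-4.3, -0.0, 16.2]
[ 0.10200876  1.06903161 -0.17337609]
```

```bash
python3 -m jog '{"travel":[[0,0,-0.002],[0,0,-0.0038],[0,0,-0.0038]],"dr":[[0,0,0],[0,0,0],[0,0,0]],"claw":[1,1,1]}' |egrep 'eef|cont'
python3 -m jog '{"travel":[[0,0,-0.001],[0,0,-0.001]],"dr":[[0,0,0],[0,0,0]],"claw":[1,1]}' |egrep 'eef|ori|cont'; python3 -m jog '{"travel":[[0,0,-0.0008],[0,0,-0.0008]],"dr":[[0,0,0],[0,0,0]],"claw":[1,1]}' |egrep 'eef|ori|cont'
```

```text
eef_pos: [533.3, 19.9, 107.6]
contact_force: [1.4, 0.3, 3.1]
eef_pos: [533.2, 19.9, 108.4]
orientation: [0.775, 0.632, 0.0, 0.0]
contact_force: [5.9, 0.8, 1.1]
eef_pos: [532.8, 19.9, 109.1]
orientation: [0.775, 0.632, 0.0, 0.0]
contact_force: [5.8, 0.4, -2.3]
```

```bash
python3 -m jog '{"travel":[[0,0,0],[0,0,0],[0,0,0],[0,0,0]],"dr":[[0,0,0],[0,0,0],[0,0,0],[0,0,0]],"claw":[0.6,0.3,0.3,0.3]}' |egrep 'eef|cont|grip'
python3 -m jog '{"travel":[[0,0,-0.03],[0,0,-0.08],[0,0,-0.13],[0,0,-0.13]],"dr":[[0,0,0],[0,0,0],[0,0,0],[0,0,0]],"claw":[0.3,0.3,0.3,0.3]}'
python3 - <<'E'
from h import *
from station import arm
import cv2
s=arm.state(); im=imaging.camera("wrist"); cv2.imwrite("pics/w5raw.png",im); np.savez("w5.npz",p=s["eef_pos"],q=s["orientation"])
cv2.imwrite("pics/sc5.png",imaging.camera("scene"));cv2.imwrite("pics/sd5.png",imaging.camera("side"))
print(s["joint_positions"])
to(437,-214,220,-.209)
E
```

```text
eef_pos: [532.6, 19.9, 109.1]
contact_force: [0.1, -0.4, -0.7]
grip_width: 60.1
t: 14.25
eef_pos: [534.2, 19.8, 242.5]
orientation: [0.775, 0.632, 0.003, 0.001]
contact_force: [0.2, 0.5, 0.1]
grip_width: 59.9
grasp_force: 0.0
[-0.56433525  0.27847634  0.56174307  1.85490092 -0.17111979  1.05019816
 -0.13826207]
t 14.4 pos [532.3  20.  238.5] F [ 0.6  0.2 -0.3] travel [-0.2484 -0.0462  0.0186] dr [-0.0008  0.0002  0.0062]
```

```bash
python3 -m jog '{"travel":[[-0.05,-0.01,0.004],[-0.1,-0.019,0.008],[-0.15,-0.028,0.012],[-0.2,-0.037,0.016],[-0.2484,-0.0462,0.0186]],"dr":[[0,0,0.17],[0,0,0.34],[0,0,0.51],[0,0,0.68],[0,0,0.85]],"claw":[0.3,0.3,0.3,0.3,0.3]}'|grep eef
python3 -m jog '{"travel":[[0,0,0],[0,0,0.01],[0,0,0.02],[0,0,0.02]],"dr":[[0,0,0.17],[0,0,0.32],[0,0,0.32],[0,0,0.32]],"claw":[0.4,0.4,0.4,0.4]}'
python3 - <<'E'
from h import *
from station import arm
import cv2
s=arm.state(); im=imaging.camera("wrist"); cv2.imwrite("pics/w6raw.png",im); np.savez("w6.npz",p=s["eef_pos"],q=s["orientation"])
to(437,-214,31,-1.38)
print(wproj(s["eef_pos"],s["orientation"],[(437,-214,72),(437,-214,0),(380,-203,72),(497,-175,72)]).round())
w5=cv2.imread("pics/w5raw.png")
big=cv2.resize(im,(560,420)); left=cv2.resize(w5[30:330,130:430],(300,300))
sc=cv2.imread("pics/sc5.png")[155:240,245:365]; sd=cv2.imread("pics/sd5.png")[165:265,240:350]
out=np.zeros((600,800,3),np.uint8); out[:420,:560]=im
out[:240,560:800]=cv2.resize(w5[60:300,150:390],(240,240))
t=cv2.resize(sc,(410,290),interpolation=2)[:180]; 
out[420:600,:254]=cv2.resize(sc,(254,180),interpolation=2); out[420:600,260:458]=cv2.resize(sd,(198,180),interpolation=2)
out[250:600,562:800]=cv2.resize(sd,(238,216),interpolation=2).repeat(1,0)[:0].shape[0] if 0 else 0
cv2.imwrite("pics/comp.png",out)
E
```

```text
eef_pos: [436.0, -215.3, 219.5]
t: 15.52
eef_pos: [436.8, -213.9, 199.5]
orientation: [0.995, 0.101, -0.001, -0.0]
contact_force: [1.0, -0.4, 0.3]
grip_width: 51.2
grasp_force: 0.0
t 15.575 pos [ 437.1 -214.   200. ] F [0.4 0.2 0.3] travel [ 0.0002 -0.      0.169 ] dr [-0.0001  0.0014  0.0099]
[[282. 201.]
 [282. 181.]
 [257. 260.]
 [248. 117.]]
```

View pics/comp.png

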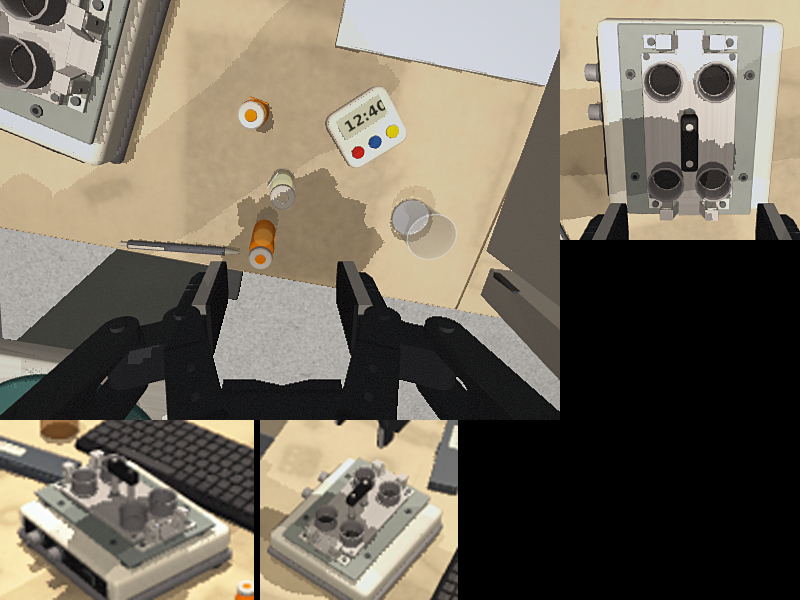

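The composite shows the plate seated level in both forks. The vial cap is at (282,196) against a predicted (282,201), with orange vials well clear at (260,258) and (251,115), and the timer and beaker untouched. I'll refine the cap centre by circle fitting, using the raw pictures for the cups as well.

```bash
python3 - <<'E'
from h import *
import cv2
from scipy.optimize import least_squares
def hough(f,x0,y0,w,h,rmin,rmax,p2,k=4):
    g=cv2.cvtColor(cv2.imread(f)[y0:y0+h,x0:x0+w],6); g=cv2.resize(g,None,fx=k,fy=k,interpolation=2)
    c=cv2.HoughCircles(cv2.GaussianBlur(g,(5,5),0),cv2.HOUGH_GRADIENT,1,20,param1=80,param2=p2,minRadius=rmin*k,maxRadius=rmax*k)
    return [] if c is None else (c[0][:4]/k+[x0,y0,0]).round(1).tolist()
print("cap",hough("pics/w6raw.png",262,160,40,60,8,14,12))
d=np.load("w6.npz")
for v in (194,196,198):
    print(v,least_squares(lambda q:wproj(d["p"],d["q"],[q[0],q[1],72])[0]-(282,v),[437,-214]).x.round(1))
for c in((215,140),(264,140),(215,240),(264,240)): print("cup",hough("pics/w5raw.png",c[0]-0,c[1]-28,50,50,14,24,15))
d=np.load("w5.npz"); print(d["p"].round(1))
print(wproj(d["p"],d["q"],pose([533.5,21,74,-.205],[(-22,46,26),(22,46,26),(-22,-46,26),(22,-46,26)])).round(1))
E
```

```text
cap [[282.9, 196.4, 12.4], [282.6, 183.6, 10.0], [283.4, 178.4, 9.7], [278.6, 190.6, 10.5]]
194 [ 443.2 -212.5]
196 [ 441.5 -212.9]
198 [ 439.9 -213.2]
cup [[252.6, 142.4, 18.5], [255.9, 137.6, 18.4], [257.9, 143.9, 23.9], [248.4, 138.4, 15.5]]
cup [[305.9, 142.9, 18.4], [303.1, 138.4, 16.4], [310.6, 141.1, 23.3], [309.9, 146.4, 23.6]]
cup [[254.9, 246.9, 17.2], [255.6, 236.1, 14.6], [256.6, 241.6, 19.9]]
cup [[302.9, 240.9, 19.0], [301.9, 235.9, 14.2], [304.4, 246.6, 17.4]]
[534.2  19.8 242.5]
[[253.4 142.1]
 [307.  142.2]
 [255.8 245. ]
 [304.4 245. ]]
```

```bash
python3 -m jog '{"travel":[[0.0042,-0.0002,0.05],[0.0042,-0.0002,0.1],[0.0042,-0.0002,0.14],[0.0042,-0.0002,0.169],[0.0042,-0.0002,0.169]],"dr":[[0,0,0],[0,0,0],[0,0,0],[0,0,0],[0,0,0]],"claw":[0.4,0.4,0.4,0.4,0.4]}'
python3 -m jog '{"travel":[[0,0,0],[0,0,0],[0,0,0],[0,0,0],[0,0,0]],"dr":[[0,0,0],[0,0,0],[0,0,0],[0,0,0],[0,0,0]],"claw":[0.5,0.6,0.7,0.8,0.8]}' 20
python3 -m jog '{"travel":[[0,0,0],[0,0,0],[0,0,0]],"dr":[[0,0,0],[0,0,0],[0,0,0]],"claw":[1,1,1]}' 20
```

```text
t: 16.2
eef_pos: [440.6, -213.0, 30.5]
orientation: [0.995, 0.099, -0.001, -0.0]
contact_force: [-1.1, -0.7, 0.3]
grip_width: 51.1
grasp_force: 0.0
t: 16.82
eef_pos: [442.0, -213.1, 32.2]
orientation: [0.995, 0.099, 0.001, 0.0]
contact_force: [-1.6, 1.5, 10.9]
grip_width: 22.6
grasp_force: 21.3
t: 17.2
eef_pos: [442.0, -213.1, 32.2]
orientation: [0.995, 0.099, 0.001, 0.0]
contact_force: [0.0, 1.6, 10.5]
grip_width: 22.4
grasp_force: 21.3
```

```bash
python3 -m jog '{"travel":[[0,0,-0.02],[0,0,-0.06],[0,0,-0.12],[0,0,-0.165],[0,0,-0.165]],"dr":[[0,0,0],[0,0,0],[0,0,0],[0,0,0],[0,0,0]],"claw":[1,1,1,1,1]}'
python3 -c "
from h import *
to(502.3,-19.7,195,-1.39)"
```

```text
t: 17.82
eef_pos: [442.8, -213.4, 199.3]
orientation: [0.995, 0.099, 0.003, 0.0]
contact_force: [-0.4, -0.0, -2.0]
grip_width: 22.2
grasp_force: 20.4
t 17.825 pos [ 442.8 -213.4  199.3] F [-0.4 -0.  -2. ] travel [ 0.0965 -0.1782  0.0046] dr [ 0.0012 -0.0051  0.0175]
```

```bash
python3 -m jog '{"travel":[[0.018,-0.035,0],[0.036,-0.07,0],[0.056,-0.105,0],[0.076,-0.14,0],[0.096,-0.178,0]],"dr":[[0,0,-0.16],[0,0,-0.32],[0,0,-0.48],[0,0,-0.64],[0,0,-0.8]],"claw":[1,1,1,1,1]}' |grep eef
python3 -m jog '{"travel":[[0,0,0],[0,0,0],[0,0,0],[0,0,0],[0,0,0]],"dr":[[0,0,-0.15],[0,0,-0.3],[0,0,-0.37],[0,0,-0.37],[0,0,-0.37]],"claw":[1,1,1,1,1]}'
python3 -c "
from h import *
to(502.3,-19.7,150,-.205)"
```

```text
eef_pos: [500.5, -18.4, 195.9]
t: 19.08
eef_pos: [500.4, -19.7, 196.1]
orientation: [0.776, 0.631, -0.0, -0.0]
contact_force: [-1.0, 0.1, 0.8]
grip_width: 22.5
grasp_force: 20.4
t 19.075 pos [500.4 -19.7 196.1] F [-1.   0.1  0.8] travel [0.0004 0.0019 0.0461] dr [-0.0006  0.0002  0.0002]
```

```bash
python3 -m jog '{"travel":[[0,0.0019,0.02],[0.0004,0.0019,0.046],[0.0004,0.0019,0.046],[0.0004,0.0019,0.046]],"dr":[[0,0,0],[0,0,0],[0,0,0],[0,0,0]],"claw":[1,1,1,1]}'
python3 - <<'E'
from h import *
from station import arm
import cv2
P=[];
im=imaging.camera("wrist"); s=arm.state(); cv2.imwrite("pics/w7raw.png",im); np.savez("w7.npz",p=s["eef_pos"],q=s["orientation"])
p,q=s["eef_pos"],s["orientation"]; print(p.round(1))
pr=wproj(p,q,pose([533.2,20.9,74,-.205],[(-22,46,26),(22,46,26),(22,-46,26),(0,0,53)])); print(pr.round(1))
R=Ro.from_quat(q).as_matrix()
cap=wproj(p,q,p+R@np.array([0,0,32.2-72])); print("cap pred",cap.round(1))
def hough(c,h,rmin,rmax,p2,k=4):
    x0,y0=int(c[0]-h),int(c[1]-h); g=cv2.cvtColor(im[max(y0,0):y0+2*h,x0:x0+2*h],6); g=cv2.resize(g,None,fx=k,fy=k,interpolation=2)
    r=cv2.HoughCircles(cv2.GaussianBlur(g,(5,5),0),cv2.HOUGH_GRADIENT,1,12,param1=80,param2=p2,minRadius=rmin*k,maxRadius=rmax*k)
    return [] if r is None else (r[0][:4]/k+[x0,max(y0,0),0]).round(1).tolist()
for c in pr[:3]: print("cup",hough(c,38,18,34,15))
print("cap",hough(cap[0],32,10,28,12))
E
```

```text
t: 19.58
eef_pos: [502.9, -19.8, 151.2]
orientation: [0.775, 0.632, 0.0, 0.0]
contact_force: [-0.1, 0.2, 0.5]
grip_width: 22.3
grasp_force: 20.4
[503.  -19.7 151.4]
[[280.4  76.1]
 [365.3  76.3]
 [353.  239.7]
 [325.6 174.5]]
cap pred [[281.5 345.4]]
cup [[282.4, 77.1, 25.0], [278.1, 78.1, 25.0], [281.1, 73.4, 32.8], [284.6, 79.4, 26.7]]
cup [[355.1, 77.1, 24.7], [367.4, 73.9, 33.3], [361.4, 79.4, 31.4], [362.9, 76.6, 31.9]]
cup [[347.6, 225.6, 20.5], [355.6, 244.6, 31.9], [351.6, 239.9, 25.9], [358.9, 247.9, 33.6]]
cap [[273.4, 346.4, 21.0], [279.4, 342.4, 27.9], [283.9, 341.6, 27.3], [276.6, 344.9, 24.5]]
```

```bash
python3 -m jog '{"travel":[[0,-0.0005,0.012],[0,-0.0005,0.018],[0,-0.0005,0.018]],"dr":[[0,0,0],[0,0,0],[0,0,0]],"claw":[1,1,1]}'|egrep 'eef|cont'
python3 -m jog '{"travel":[[0,0,0.003],[0,0,0.003]],"dr":[[0,0,0],[0,0,0]],"claw":[1,1]}'|egrep 'eef|cont'
python3 -m jog '{"travel":[[0,0,0.003],[0,0,0.003]],"dr":[[0,0,0],[0,0,0]],"claw":[1,1]}'|egrep 'eef|cont'
```

```text
eef_pos: [501.8, -19.7, 132.0]
contact_force: [0.6, 0.6, -0.6]
eef_pos: [502.1, -19.6, 129.4]
contact_force: [0.4, -0.0, -0.1]
eef_pos: [502.0, -19.6, 126.3]
contact_force: [0.9, 0.5, -1.3]
```

Six millimetres into the cup with no contact. I'll continue toward the floor.

```bash
python3 -m jog '{"travel":[[0,0,0.004],[0,0,0.004]],"dr":[[0,0,0],[0,0,0]],"claw":[1,1]}'|egrep 'eef|cont'
python3 -m jog '{"travel":[[0,0,0.004],[0,0,0.004]],"dr":[[0,0,0],[0,0,0]],"claw":[1,1]}'|egrep 'eef|cont'
python3 -m jog '{"travel":[[0,0,0.003],[0,0,0.003]],"dr":[[0,0,0],[0,0,0]],"claw":[1,1]}'|egrep 'eef|cont'
python3 -m jog '{"travel":[[0,0,0.0015],[0,0,0.0015]],"dr":[[0,0,0],[0,0,0]],"claw":[1,1]}'|egrep 'eef|cont'
```

```text
eef_pos: [501.9, -19.6, 122.2]
contact_force: [-0.7, -0.5, 0.6]
eef_pos: [501.9, -19.6, 118.2]
contact_force: [-0.4, 0.2, -0.5]
eef_pos: [502.0, -19.6, 115.3]
contact_force: [-0.3, -0.7, -0.1]
eef_pos: [502.1, -19.6, 114.0]
contact_force: [-0.4, 0.9, 0.2]
```

```bash
for i in 1 2 ; do python3 -m jog '{"travel":[[0,0,0.001],[0,0,0.001]],"dr":[[0,0,0],[0,0,0]],"claw":[1,1]}'|egrep 'eef|cont'; done
python3 -m jog '{"travel":[[0,0,0.001],[0,0,0.001]],"dr":[[0,0,0],[0,0,0]],"claw":[1,1]}'|egrep 'eef|cont'
```

```text
eef_pos: [502.1, -19.6, 113.0]
contact_force: [0.1, -0.0, -0.4]
eef_pos: [502.0, -19.6, 111.9]
contact_force: [0.6, -0.2, -0.4]
eef_pos: [502.1, -19.6, 111.0]
contact_force: [-0.3, -0.1, 1.3]
```

```bash
python3 -m jog '{"travel":[[0,0,0.0007],[0,0,0.0007]],"dr":[[0,0,0],[0,0,0]],"claw":[1,1]}'|egrep 'eef|cont'
python3 -m jog '{"travel":[[0,0,0],[0,0,0],[0,0,0],[0,0,0],[0,0,0]],"dr":[[0,0,0],[0,0,0],[0,0,0],[0,0,0],[0,0,0]],"claw":[0.75,0.65,0.55,0.45,0.45]}'
python3 -m jog '{"travel":[[0,0,-0.02],[0,0,-0.06],[0,0,-0.12],[0,0,-0.17],[0,0,-0.17]],"dr":[[0,0,0],[0,0,0],[0,0,0],[0,0,0],[0,0,0]],"claw":[0.45,0.45,0.45,0.45,0.45]}'|egrep 't:|eef|cont'
```

```text
eef_pos: [502.1, -19.6, 110.4]
contact_force: [-0.3, -0.4, 4.1]
t: 23.12
eef_pos: [502.0, -19.6, 110.3]
orientation: [0.775, 0.632, -0.0, 0.0]
contact_force: [0.5, 0.2, 0.1]
grip_width: 46.8
grasp_force: 0.0
t: 23.75
eef_pos: [503.5, -19.6, 283.7]
contact_force: [-0.3, 0.9, -1.1]
```

```bash
python3 - <<'E'
from h import *
import cv2
for n,f in(("scene","sc5"),("side","sd5")):
    a=cv2.imread(f"pics/{f}.png"); b=imaging.camera(n); cv2.imwrite(f"pics/{n}8.png",b)
    t=proj(n,[(502.3,-19.7,152),(502.3,-19.7,80)]); print(n,"pred top/bottom",t.round(1).tolist())
    x,y=t[0].astype(int); m=(cv2.absdiff(a,b).max(2)>30).astype(np.uint8); sub=m[y-25:y+60,x-25:x+25]
    k,_,st,ce=cv2.connectedComponentsWithStats(sub)
    for i in range(1,k):
        if st[i,4]>25: print("  comp x",st[i,0]+x-25,"y",st[i,1]+y-25,"w",st[i,2],"h",st[i,3],"area",st[i,4])
    w=b[y-8:y+45,x-14:x+14]; br=(w.min(2)>190)
    ys,xs=np.nonzero(br); print("  bright px n",len(xs),"cap-ish mean",(np.median(xs)+x-14,np.median(ys)+y-8) if len(xs) else None)
E
```

```text
scene pred top/bottom [[307.9, 178.5], [307.6, 203.6]]
  comp x 286 y 177 w 32 h 30 area 324
  comp x 282 y 200 w 17 h 13 area 114
  comp x 314 y 199 w 15 h 11 area 56
  comp x 282 y 208 w 10 h 14 area 80
  comp x 295 y 224 w 12 h 9 area 68
  bright px n 124 cap-ish mean (np.float64(298.0), np.float64(189.0))
side pred top/bottom [[276.0, 203.0], [275.7, 221.7]]
  comp x 258 y 201 w 32 h 32 area 420
  comp x 289 y 214 w 12 h 23 area 84
  comp x 251 y 255 w 23 h 8 area 78
  bright px n 146 cap-ish mean (np.float64(279.0), np.float64(206.0))
```

```bash
python3 -c "
from station import arm
s=arm.state(); print(s['t'],s['contact_force'],s['grasp_force']); print(arm.close_job())"
```

```text
23.85 [-0.68908942 -0.41367455  0.35255956] 0.0
the job is handed in; nothing more can be done
None
```

The job is handed in at 23.9 s of the 58 s allowed: by force and camera checks the plate is snapped home in both forks, the vial stands upright in a cup, and the platform load peaked at about 20 N; no verdict was returned.

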